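# Fit the spring spindle into the kitchen-roll holder

### The arm

A 6-joint arm with a two-finger parallel gripper is mounted at the origin on a cart in front of the work surface, level with it; the furniture and walls round the work are solid. World frame = base frame: x ahead of the robot, y to its left, z up, the work surface at z = 0. Lengths are in m, angles in rad, forces in N, time in s.
With the tool pointing down it reaches from about 0.25 to 0.725 m from the base axis. Payload 4 kg.
Tool frame: the origin (TCP) lies at the very end of the fingers, on their centre line; the grasp point (between the pads) lies 19 mm behind it; z points along the fingers, y is the line along which they close (so a half turn about z gives the same grasp; the last joint's range is limited). The gripper opens to 85 mm and grips with 20 to 120 N. Pads are 22 mm wide; open, the fingers measure 114 mm over their backs; the gripper's body (76 mm by 85 mm) begins 54 mm behind the grasp point. The pads swing forward as they close: fully open they stand 13 mm farther back than shut.
Start: joints at [-1.314, 0.241, 0.005, 1.335, 0, 1.571], TCP at [0.127, -0.484, 0.231] pointing down, gripper open.
Joint ranges: [-2.72, 2.72], [-1.05, 1.87], [-1.09, 1.28], [-1.99, 2.15], [-1.42, 1.44], [-3.14, 3.14]. Speed limits (rad/s): [2.79, 2.79, 3.14, 3.14, 3.14, 3.14].

### API

Orientations are given as a unit quaternion [x, y, z, w].
In Python, from workcell import bot, vision, workorder gives the robot as it stands.
- The arm moves only by the shell command python3 -m creep 'ROWS' [OPENING]. ROWS is JSON, a list of rows, each a list of 2 entries, a list of its own where there are three numbers: the shift along the tool's x, y, z in mm, then the turn, a rotation vector about the tool's x, y, z in rad. In form: [[[dx, dy, dz], [wx, wy, wz]], ...]. A call has 1 to 12 rows; each row shifts and turns the commanded pose from where the row before left it, along the tool's axes as they then stand; what a row does not reach is not made up. A row lasts 1/8 s, in which the tool goes at most 62.5 mm and 10.7 degrees, less where a joint would pass 70% of its speed; a pose out of reach is approached as far as the arm can. A call is refused whole if a number of a shift passes 62.5 or a number of a turn 0.188, either way. A call with a gripper value outside its range is refused whole. OPENING is the finger opening in mm, from 0 to 85.4, set as the call begins (- or left out, the last holds). The fingers move at their own pace and stop on an object; the grip force is fixed at half the most. Time passes only in rows, so rows that do not move let the fingers close. It gives the time, the measured TCP pose, the force, the opening and the grip force at its end, in the units of the state.
- bot.get_obs(): the state, without advancing time (a new reading comes with each control period).
- vision.camera(name): name is "scene" or "top" or "wrist"; returns a dict with "image" (420x560x3 uint8, blue, green, red), "z_map" (420x560 float32, m along the optical axis (not along the pixel's ray), 0 where there is no reading), "K" (3x3 intrinsics, pixels), "k1" (the pictures are not rectified: a ray, as slopes to the right and down, at radius r is drawn at 1 + k1 r^2 times it, then the intrinsics apply), "rvec" (rotation vector, rad) and "tvec" (3), from world to camera coordinates, as OpenCV has them; the wrist camera has in their place "tool_from_camera" (4x4, takes a point from camera to tool coordinates, whose origin is the TCP and whose axes are the flange's). Camera axes: x right, y down, z forward; pixel columns grow to the right and rows downward; lengths in m; the calibration is good to about 2 mm. A picture is of the moment at which its call begins: read the wrist's pose just before it.
- workorder.job_done(): hands the job in; it is judged then, once.
Trained networks look in a picture, given as the dict that the camera call returned (one of the last four; its "shot" number tells which), for a name from the list of things; names that differ only in an ending like _2 or _b are one class to them, and where a whole thing is asked for, a point or a joint stands for the part that bears it (a point fixed in the world has none). Each returns a list of dicts, best first, with "score" (0 to 1); they miss things now and then, are a little off and sometimes report something else, mostly with a low value. They report only what shows in the picture. A call takes as long as a camera call.
- vision.spot_in(picture, query): "position" ([column, row] in pixels, amid what is visible of it).
- vision.place_of(picture, query): "position" ([column, row] in pixels: a listed point, or the origin of a listed thing).
The state is a dict: "clock": time; "joint_pos": joint angles; "joint_vel": joint speeds; "tau": joint torques, N m; "eef_pos": TCP position; "tool_rot": TCP orientation; "ft_force": force on the tool from outside, world axes, zero at the start; "ft_torque": the same for the moment, N m; "grip_width": finger opening in m; "grasp_force": force on a finger pad.
Only numpy, scipy, OpenCV 4.12 (cv2) and the standard library are available. Lean on these libraries where they do the work, as an engineer would, in place of code of your own. Each camera call takes 0.05 s, during which the arm holds its last target. There are 200 camera calls.

### The job

Fit the blue spring spindle back into the white end cups of the small kitchen-roll holder: orange spring pin in the open-topped left cup, grey fixed pin under the hood of the right cup, squeezing the spring to get it in and then letting it go so that it stays clamped between the two. Press gently and feel for the bottom of the cups, because they are clamped at a different height each time; do not force the holder, and leave the mug, the spice jars and the tin where they are.

Things in the scene. Friction and masses are not known exactly. Their poses are not given: they have to be found in the camera images.
- spindle: Blue spring spindle lying on the worktop, 0.08 to 0.17 kg: octagonal bar, 26 mm across flats, 120 mm long, flats below and at both sides. Origin on its axis, mid-bar, 13 mm above the worktop; y points along the axis to the orange spring pin, z up. 14 mm pins at the ends: grey fixed pin, tip at y = -88 mm; orange spring pin, tip at y = +96 mm when out.
- plunger (a joint): How far the orange spring pin is pushed into the bar (m): 0 out (spindle 184 mm tip to tip), 0.022 hard stop. It takes 3.6 N to start and 0.3 N more per mm (9 N at 18 mm). About 0.006 when seated in the cups.
- spring_tip (a point): Centre of the end face of the orange spring pin.
- fixed_tip (a point): Centre of the end face of the grey fixed pin.
- holder: Kitchen-roll holder, fixed: base 80 x 234 x 12 mm, a grey post at each end, tops 142 mm up. Origin under its centre, on the worktop; y along the roll axis, +y to the left cup; x away from the robot. A white cup inside each post. Never press on holder or cups with over 25 N by the spindle or 20 N by the fingers. Seated, the spindle's origin is near x = 0, y = -2 mm.
- holder_axis (a point): Point at x = y = 0, 100 mm above the worktop in the holder's frame: middle of the cups' height range, NOT their height. Both cups and the white plate that joins them (78 mm wide, top 18 mm below the axis: little room for fingertips) are clamped at a height that varies and is not measured: the seated spindle's axis is 91 to 109 mm above the worktop.
- left_wall (a point): On the left cup's flat back wall (holder y = +88 mm, 100 mm up); wall 52 mm wide, from 18 below to 54 mm above the seated axis: press the orange pin on it high up, slide down. At its foot an open-topped trough, y +76 to +88, floor 7 mm below the axis (the pin lies on it), sides 19 mm apart, widening from the axis up to 35 mm at 13 mm.
- right_wall (a point): On the right cup's back wall (holder y = -90 mm, 100 mm up), which ends 18 mm above the axis. Trough like the left one, y -90 to -66; a hood 10 to 16 mm above the axis covers it from y -90 to -80. The grey pin passes down in front of the hood only with the spring squeezed 16 mm or more on the left wall (spindle origin beyond y +8), then goes under it.
- mug_3: White mug, 78 x 110 x 97 mm, a bystander. Origin at the centre of its underside.
- spice_jar_1: Spice jar with a reddish cap, 45 mm wide, 106 mm tall, a bystander. Origin at the centre of its underside.
- spice_jar_2: Spice jar with a reddish cap, 45 mm wide, 106 mm tall, a bystander. Origin at the centre of its underside.
- tin_1: Food tin, 76 mm wide, 58 mm tall, a bystander. Origin at the centre of its underside.

How it is judged:
By the outcome, as a careful person would: the job done as asked, in the order asked, and still so for the second after the job is handed in, with the robot touching nothing.
It also fails if it takes over 45 s, if anything falls off the work surface, if the arm or the gripper's body presses on something with over 40 N, if the wrist force passes 120 N, or if a joint passes its speed limit or range.

## Working session

There is one attempt and no reset: what is moved stays moved. The work goes in short steps, Python scripts to look and compute and a shell command to move; the robot and the scene stay as the last step left them, time stands still between calls to the robot, and variables do not carry over. Pictures are saved under pics/ and viewed, at most 10 in all, crops included, and the job is handed in when it is done.

```bash
mkdir -p pics; ls
cat > h.py <<'E'
import numpy as np, cv2
from scipy.spatial.transform import Rotation as R
from workcell import bot, vision, workorder
def cam(name):
    o=bot.get_obs(); p=vision.camera(name)
    if name=="wrist":
        T=np.eye(4);T[:3,:3]=R.from_quat(o["tool_rot"]).as_matrix();T[:3,3]=o["eef_pos"]
        W=T@np.array(p["tool_from_camera"])
    else:
        M=np.eye(4);M[:3,:3]=cv2.Rodrigues(np.array(p["rvec"],float))[0];M[:3,3]=np.ravel(p["tvec"])
        W=np.linalg.inv(M)
    return p,W
def ray(p,W,uv):
    K=np.array(p["K"]);k=float(np.ravel(p["k1"])[0])
    s=cv2.undistortPoints(np.array([[uv]],float),K,np.array([k,0,0,0,0.]))[0,0]
    return W[:3,3],W[:3,:3]@np.array([s[0],s[1],1])
def atz(p,W,uv,z):
    o,d=ray(p,W,uv); return o+d*(z-o[2])/d[2]
def atdepth(p,W,uv):
    o,d=ray(p,W,uv);u,v=int(round(uv[0])),int(round(uv[1]))
    a=p["z_map"][max(v-1,0):v+2,max(u-1,0):u+2];a=a[a>0]
    return o+d*np.median(a) if a.size else None
E
python3 - <<'E'
from h import *
np.set_printoptions(precision=4,suppress=True)
for n in ["scene","top"]:
    p,W=cam(n); cv2.imwrite(f"pics/{n}1.png",p["image"])
    print(n,W[:3,3])
    for q,z in [("spindle",.013),("spring_tip",.013),("fixed_tip",.013),("holder",0),("holder_axis",.1),("left_wall",.1),("right_wall",.1),("mug_3",0),("spice_jar_1",0),("tin_1",0)]:
        for r in vision.place_of(p,q)[:2]:
            print(q,round(r["score"],2),np.round(r["position"],1),atz(p,W,r["position"],z))
E
```

```text
pics
scene [-0.0108  1.2288  0.9573]
spindle 0.56 [285.1 263. ] [0.4158 0.1921 0.013 ]
spindle 0.23 [283.6 178.7] [ 0.6025 -0.2285  0.013 ]
spring_tip 0.46 [271.6 277.9] [0.4243 0.2649 0.013 ]
fixed_tip 0.76 [303.  246.8] [0.3972 0.1029 0.013 ]
holder 0.88 [297.9 195.4] [ 0.5228 -0.1674  0.    ]
holder_axis 0.93 [298.6 168.6] [ 0.5268 -0.1752  0.1   ]
holder_axis 0.67 [284.5 262.1] [0.3793 0.285  0.1   ]
left_wall 0.81 [285.1 181.3] [ 0.5353 -0.0814  0.1   ]
left_wall 0.35 [230.4 332.5] [0.3916 0.5556 0.1   ]
right_wall 0.79 [312.5 157.1] [ 0.5133 -0.2698  0.1   ]
right_wall 0.52 [282.6 169.5] [ 0.5725 -0.1472  0.1   ]
mug_3 0.94 [232.9 331.9] [0.4339 0.4727 0.    ]
mug_3 0.74 [303.8 247.7] [0.3991 0.0904 0.    ]
spice_jar_1 0.7 [252.  202.6] [ 0.6449 -0.0619  0.    ]
spice_jar_1 0.63 [272.9 178. ] [ 0.6477 -0.2368  0.    ]
tin_1 0.48 [281.9 175.2] [ 0.6263 -0.2686  0.    ]
tin_1 0.23 [250.2 201.9] [ 0.6522 -0.0632  0.    ]
top [0.3333 0.1    1.5772]
spindle 0.77 [243.1 244.2] [0.4041 0.1881 0.013 ]
spring_tip 0.47 [215.6 235. ] [0.4302 0.2686 0.013 ]
fixed_tip 0.59 [273.1 248.7] [0.3917 0.1006 0.013 ]
holder 0.72 [368.8 201. ] [ 0.5359 -0.1829  0.    ]
holder 0.33 [325.6 166.3] [ 0.6396 -0.0544  0.    ]
left_wall 0.76 [341.6 197.2] [ 0.5331 -0.0891  0.1   ]
right_wall 0.76 [404.9 207.5] [ 0.5057 -0.2658  0.1   ]
right_wall 0.38 [213.5 235.7] [0.4228 0.265  0.1   ]
mug_3 0.88 [142.6 236.3] [0.4254 0.4841 0.    ]
spice_jar_1 0.64 [328.7 163.8] [ 0.6473 -0.0638  0.    ]
spice_jar_1 0.59 [384.8 162.7] [ 0.6524 -0.2327  0.    ]
tin_1 0.61 [408.8 166.9] [ 0.6404 -0.3049  0.    ]
tin_1 0.33 [275.  247.4] [0.396  0.0951 0.    ]
```

View pics/scene1.png

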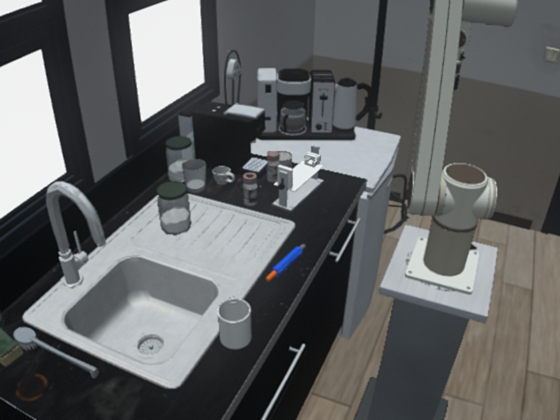

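View pics/top1.png

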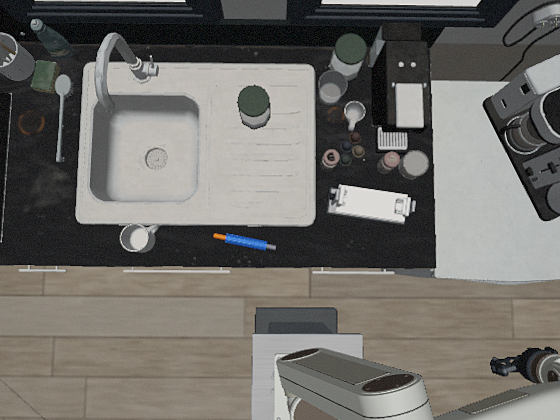

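Run:
```python
from h import *
np.set_printoptions(precision=3,suppress=True)
o=bot.get_obs();print(o)
print(R.from_quat(o["tool_rot"]).as_matrix())
p,W=cam("wrist");print(np.array(p["tool_from_camera"]),p["K"])
```

```text
{'clock': 1.1, 'joint_pos': array([-1.314,  0.241,  0.005,  1.335, -0.   ,  1.571]), 'joint_vel': array([-0.001,  0.001,  0.001,  0.001, -0.001,  0.002]), 'tau': array([  0.001, -37.222,  25.269,   0.001,   0.   ,  -0.   ]), 'eef_pos': array([ 0.127, -0.484,  0.231]), 'tool_rot': array([ 0.992,  0.128, -0.   ,  0.   ]), 'ft_force': array([-0.672,  0.619,  0.049]), 'ft_torque': array([ 0.029, -0.007,  0.016]), 'grasp_force': 0.0, 'grip_width': 0.08564054701782373}
[[ 0.967  0.254 -0.   ]
 [ 0.254 -0.967 -0.   ]
 [-0.     0.    -1.   ]]
[[-0.    -0.947 -0.321  0.084]
 [ 1.    -0.001  0.002  0.001]
 [-0.002 -0.321  0.947 -0.142]
 [ 0.     0.     0.     1.   ]] [[378.554   0.    289.359]
 [  0.    378.554 209.683]
 [  0.      0.      1.   ]]
```

The scene view shows the blue spindle at about (286,263), with its orange tip near (271,277) and grey tip near (303,247). In the top view the holder is centred at about (372,203), with the left wall at (335,196) and the right cup at (408,207). Next I look at the holder from close up, then the spindle.

```bash
cat >> h.py <<'E'
def Rt(yaw,tilt=0):  # tool down, tool x along horizontal dir (-sin yaw, cos yaw); tilt>0: -x end raised
    x=np.array([-np.sin(yaw),np.cos(yaw),0]);z=np.array([0,0,-1.]);y=np.cross(z,x)
    return np.c_[x,y,z]@R.from_rotvec([0,tilt,0]).as_matrix()
def plan(pos,Rm,n=1):
    o=bot.get_obs();r=R.from_quat(o["tool_rot"]);t=R.from_matrix(Rm);p=np.array(o["eef_pos"])
    w=(r.inv()*t).as_rotvec();print("clock",round(o["clock"],2),"world d",np.round((np.array(pos)-p)*1000,1),"turn",np.round(w,3))
    for i in range(n):
        print(np.round(r.inv().apply((np.array(pos)-p)/n)*1000,0).tolist(),np.round(w/n,3).tolist())
        r=r*R.from_rotvec(w/n)
E
python3 -c "
from h import *
plan([.515,-.18,.29],Rt(-.153),9)"
```

```text
clock 1.15 world d [388.  303.6  58.7] turn [ 0.    -0.    -1.161]
[50.0, -22.0, -7.0] [0.0, -0.0, -0.129]
[53.0, -15.0, -7.0] [0.0, -0.0, -0.129]
[54.0, -8.0, -7.0] [0.0, -0.0, -0.129]
[55.0, -1.0, -7.0] [0.0, -0.0, -0.129]
[54.0, 6.0, -7.0] [0.0, -0.0, -0.129]
[53.0, 13.0, -7.0] [0.0, -0.0, -0.129]
[51.0, 20.0, -7.0] [0.0, -0.0, -0.129]
[48.0, 26.0, -7.0] [0.0, -0.0, -0.129]
[44.0, 32.0, -7.0] [0.0, -0.0, -0.129]
```

```bash
python3 -m creep '[[[50,-22,-7],[0,0,-0.129]],[[53,-15,-7],[0,0,-0.129]],[[54,-8,-7],[0,0,-0.129]],[[55,-1,-7],[0,0,-0.129]],[[54,6,-7],[0,0,-0.129]],[[53,13,-7],[0,0,-0.129]],[[51,20,-7],[0,0,-0.129]],[[48,26,-7],[0,0,-0.129]],[[44,32,-7],[0,0,-0.129]],[[0,0,0],[0,0,0]],[[0,0,0],[0,0,0]]]'
python3 - <<'E'
from h import *
np.set_printoptions(precision=4,suppress=True)
p,W=cam("wrist"); cv2.imwrite("pics/w1.png",p["image"])
for q,z in [("holder_axis",.1),("left_wall",.1),("right_wall",.1),("spice_jar_1",0.0)]:
    for r in vision.place_of(p,q)[:2]:
        print(q,round(r["score"],2),np.round(r["position"],1),atz(p,W,r["position"],z),atdepth(p,W,r["position"]))
np.savez("w1.npz",W=W,z=p["z_map"],K=p["K"],k1=p["k1"])
plan([.411,.19,.14],Rt(-.2),8)
E
```

```text
clock: 2.52
eef_pos: [0.5146, -0.181, 0.2939]
tool_rot: [0.759, 0.651, -0.0, -0.0]
ft_force: [0.2, -0.4, -0.5]
grip_width: 0.0856
grasp_force: 0.0
holder_axis 0.77 [299.4 170.1] [ 0.5256 -0.1775  0.1   ] [ 0.5254 -0.1822  0.08  ]
left_wall 0.82 [297.7  61.8] [ 0.5376 -0.0857  0.1   ] [ 0.5362 -0.0879  0.1517]
right_wall 0.62 [301.4 259.8] [ 0.5146 -0.2669  0.1   ] [ 0.5152 -0.2598  0.1145]
spice_jar_1 0.58 [398.5  28.9] [ 0.6515 -0.0639  0.    ] [ 0.631  -0.07    0.0727]
spice_jar_1 0.55 [405.3 178.1] [ 0.6481 -0.2291  0.    ] [ 0.6331 -0.213   0.0546]
clock 2.77 world d [-103.1  372.  -154.5] turn [0.    0.    0.045]
[44.0, -20.0, 19.0] [0.0, 0.0, 0.006]
[44.0, -20.0, 19.0] [0.0, 0.0, 0.006]
[44.0, -20.0, 19.0] [0.0, 0.0, 0.006]
[44.0, -21.0, 19.0] [0.0, 0.0, 0.006]
[43.0, -21.0, 19.0] [0.0, 0.0, 0.006]
[43.0, -21.0, 19.0] [0.0, 0.0, 0.006]
[43.0, -21.0, 19.0] [0.0, 0.0, 0.006]
[43.0, -22.0, 19.0] [0.0, 0.0, 0.006]
```

View pics/w1.png

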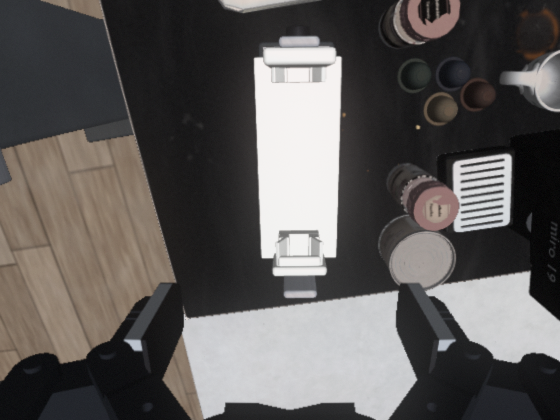

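The holder fills the middle of this view, with the left wall top at (299,56), the plate around (299,160) and the right hood near (300,255). Depth puts the plate top at about 80 mm, so the seated axis is about 98 mm up. I'll refine that from the depth map and move on to the spindle.

```bash
python3 - <<'E'
from h import *
np.set_printoptions(precision=4,suppress=True)
d=np.load("w1.npz");W=d["W"];K=d["K"];k=float(np.ravel(d["k1"])[0])
vv,uu=np.mgrid[0:310,200:380]
s=cv2.undistortPoints(np.c_[uu.ravel(),vv.ravel()].astype(float)[:,None],K,np.array([k,0,0,0,0]))[:,0]
z=d["z"][0:310,200:380].ravel()
P=W[:3,3]+(np.c_[s,np.ones(len(s))]*z[:,None])@W[:3,:3].T
P=P[z>0]
pl=P[(abs(P[:,2]-.08)<.005)]
print("plate z",np.median(pl[:,2]),len(pl))
r=cv2.minAreaRect((pl[:,:2]*1000).astype(np.float32));print(r)
for lo,hi,n in [(.145,.16,"leftwall top"),(.108,.12,"hood"),(.135,.147,"post tops")]:
    q=P[(P[:,2]>lo)&(P[:,2]<hi)]
    print(n,len(q),np.median(q[:,2]),cv2.minAreaRect((q[:,:2]*1000).astype(np.float32)))
# edge midline: regress plate midpoints
o=pl[:,:2]; ax=np.array([.15,.988]);
yy=o@ax; bins=np.arange(yy.min()+.005,yy.max()-.005,.006); m=[]
pr=np.array([.988,-.15])
for b in bins:
    w=o[(yy>b)&(yy<b+.006)]@pr
    if len(w)>20: m.append((b+.003,(w.min()+w.max())/2,w.max()-w.min()))
m=np.array(m);m=m[m[:,2]>.07];c=np.polyfit(m[:,0],m[:,1],1);print("mid",c,np.median(m[:,2]))
t=ax+c[0]*pr;print("yaw",np.arctan2(-t[0],t[1]),"mid at y=-.18",)
f=lambda s:ax*s+pr*np.polyval(c,s)
print(f(-.09),f(-.2))
E
python3 -m creep '[[[44,-20,19],[0,0,0.006]],[[44,-20,19],[0,0,0.006]],[[44,-20,19],[0,0,0.006]],[[44,-21,19],[0,0,0.006]],[[43,-21,19],[0,0,0.006]],[[43,-21,19],[0,0,0.006]],[[43,-21,19],[0,0,0.006]],[[43,-22,19],[0,0,0.006]],[[0,0,0],[0,0,0]],[[0,0,0],[0,0,0]]]' 60
python3 - <<'E'
from h import *
np.set_printoptions(precision=4,suppress=True)
p,W=cam("wrist"); cv2.imwrite("pics/w2.png",p["image"])
for q,z in [("spindle",.013),("spring_tip",.013),("fixed_tip",.013)]:
    for r in vision.place_of(p,q)[:2]:
        print(q,round(r["score"],2),np.round(r["position"],1),atz(p,W,r["position"],z),atdepth(p,W,r["position"]))
hsv=cv2.cvtColor(p["image"],cv2.COLOR_BGR2HSV)
m=(cv2.inRange(hsv,(105,120,60),(130,255,255)))
n,l,st,ce=cv2.connectedComponentsWithStats(m);i=1+st[1:,4].argmax()
v,u=np.where(l==i);pt=np.array([atz(p,W,(a,b),.02)[:2] for a,b in zip(u[::5],v[::5])])
print("blue",st[i],cv2.minAreaRect((pt*1000).astype(np.float32)))
E
```

```text
plate z 0.0801644977344429 13629
((524.81591796875, -177.20498657226562), (196.0107879638672, 78.43138122558594), 81.9544906616211)
leftwall top 1337 0.15169868961444138 ((537.6890258789062, -84.07164001464844), (12.313907623291016, 51.19986343383789), 81.19847869873047)
hood 1597 0.11406744201277741 ((525.1439819335938, -185.2044677734375), (191.92906188964844, 51.799560546875), 80.76980590820312)
post tops 782 0.14097531058751808 ((528.09130859375, -177.1619873046875), (216.11231994628906, 44.821414947509766), 84.45709228515625)
mid [-0.0111  0.5439] 0.07739233595113482
yaw -0.13961334032499123 mid at y=-.18
[ 0.5249 -0.1707] [ 0.5096 -0.2795]
clock: 4.03
eef_pos: [0.4119, 0.1898, 0.1427]
tool_rot: [0.775, 0.632, 0.0, 0.0]
ft_force: [0.4, -1.0, 0.5]
grip_width: 0.0595
grasp_force: 0.0
spindle 0.91 [297. 207.] [0.4173 0.1799 0.013 ] [0.4178 0.184  0.0254]
spindle 0.33 [296.5  75. ] [0.4354 0.273  0.013 ] [0.4353 0.273  0.0176]
spring_tip 0.95 [296.8  74.3] [0.4357 0.2734 0.013 ] [0.4359 0.2736 0.0004]
fixed_tip 0.69 [295.3 307.8] [0.3987 0.0929 0.013 ] [0.3994 0.0972 0.0196]
blue [ 276  127   39  160 5859] ((415.4986572265625, 178.52037048339844), (124.68992614746094, 27.69643783569336), 79.0550537109375)
```

View pics/w2.png

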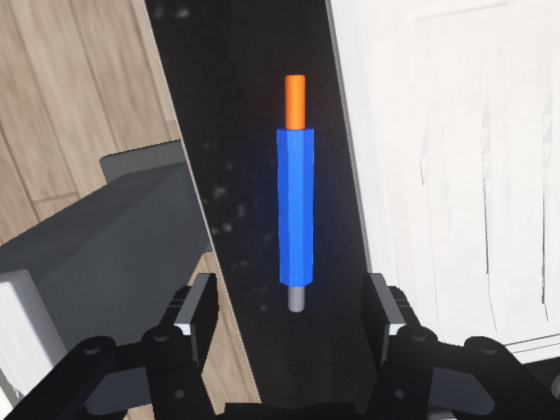

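The spindle lies straight in line with the tool, with the orange tip at (296,75), the grey tip at (296,310) and the bar from row 128 to 286. The measured tip distance of 184 mm agrees with the task. I'll descend and grip it.

```bash
python3 -m creep '[[[-5,3,30],[0,0,0]],[[-4,3,35],[0,0,0]],[[0,0,35],[0,0,0]],[[0,0,25],[0,0,0]],[[0,0,12],[0,0,0]],[[0,0,4],[0,0,0]],[[0,0,0],[0,0,0]]]'
python3 -c "
from h import *
plan([.4164,.1792,.002],Rt(-.2),1)"
```

```text
clock: 5.1
eef_pos: [0.4165, 0.1805, 0.0019]
tool_rot: [0.775, 0.632, 0.001, 0.0]
ft_force: [0.6, 0.7, -0.1]
grip_width: 0.06
grasp_force: 0.0
clock 5.1 world d [-0.1 -1.3  0.1] turn [ 0.001 -0.001 -0.001]
[-1.0, 0.0, -0.0] [0.001, -0.001, -0.001]
```

```bash
python3 -m creep '[[[-1,0,0],[0,0,0]],[[0,0,0],[0,0,0]],[[0,0,0],[0,0,0]],[[0,0,0],[0,0,0]],[[0,0,0],[0,0,0]],[[0,0,0],[0,0,0]]]' 15
python3 -m creep '[[[0,0,-15],[0,0,0]],[[0,0,-40],[0,0,0]],[[0,0,-50],[0,0,0]],[[0,0,-50],[0,0,0]],[[0,0,-40],[0,0,0]],[[0,0,0],[0,0,0]]]'
python3 - <<'E'
from h import *
np.set_printoptions(precision=4,suppress=True)
o=bot.get_obs();T=R.from_quat(o["tool_rot"])
p,W=cam("wrist"); cv2.imwrite("pics/w3.png",p["image"])
for q in ["spring_tip","fixed_tip","spindle"]:
    for r in vision.place_of(p,q)[:1]:
        a=atz(p,W,r["position"],o["eef_pos"][2]+.011)
        print(q,round(r["score"],2),np.round(r["position"],1),"in tool",T.inv().apply(a-o["eef_pos"]),atdepth(p,W,r["position"]))
for pt in [(297,140),(297,160),(297,180),(297,200)]: print(T.inv().apply(atdepth(p,W,pt)-o["eef_pos"]))
E
```

```text
clock: 5.85
eef_pos: [0.4161, 0.1797, 0.0022]
tool_rot: [0.774, 0.633, 0.001, 0.0]
ft_force: [-0.9, 0.2, 6.0]
grip_width: 0.0244
grasp_force: 59.7
clock: 6.6
eef_pos: [0.4177, 0.1804, 0.1996]
tool_rot: [0.774, 0.633, 0.004, 0.001]
ft_force: [-0.2, 0.4, -0.8]
grip_width: 0.0252
grasp_force: 59.4
spring_tip 0.89 [288.2  34.3] in tool [ 0.0966  0.0009 -0.0106] [ 0.4435  0.2985 -0.0002]
spindle 0.98 [287.3 299.2] in tool [-0.0007  0.0005 -0.011 ] [0.4195 0.1873 0.2233]
[ 0.0634  0.0038 -0.0161]
[ 0.0581  0.0037 -0.0235]
[ 0.0516  0.0038 -0.0235]
[ 0.0449  0.0038 -0.0237]
```

View pics/w3.png

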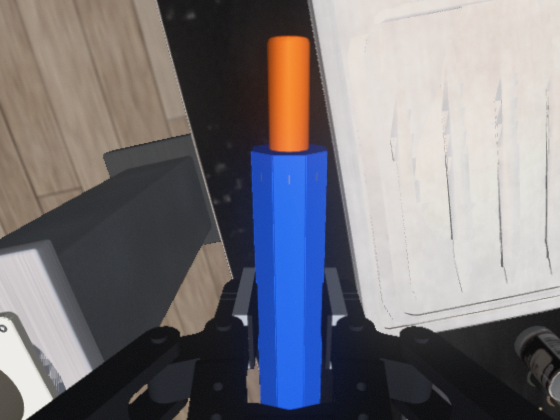

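The bar is held square, with the bar axis about 11 mm above the TCP and the orange tip at (289,37). Next I carry it above the holder with the grey end raised.

```bash
cat >> h.py <<'E'
C=np.array([.5248,-.1772]);YAW=-.14;OFF=np.array([0,.0005,-.0108])
hx=np.array([np.cos(YAW),np.sin(YAW)]);hy=np.array([-np.sin(YAW),np.cos(YAW)])
def goal(x,y,z,tilt,n=1):   # spindle origin in holder frame (mm), tilt>0 raises grey end
    Rm=Rt(YAW,-tilt);s=np.r_[C+hx*x/1e3+hy*y/1e3,z/1e3]
    plan(s-Rm@OFF,Rm,n)
def tipgoal(x,ty,tz,tilt,n=1,L=96):
    goal(x,ty-L*np.cos(tilt),tz+L*np.sin(tilt),tilt,n)
def where():
    o=bot.get_obs();r=R.from_quat(o["tool_rot"]);s=r.apply(OFF)+o["eef_pos"];d=s[:2]-C
    ax=r.as_matrix()[:,0];yaw=np.arctan2(-ax[0],ax[1])
    h=lambda v:np.round([v[:2]@hx,v[:2]@hy,v[2]],1)
    print("clk",round(o["clock"],2),"origin xyz mm",np.round([d@hx*1e3,d@hy*1e3,s[2]*1e3],1),"tilt",round(-ax[2],3),"dyaw",round(yaw-YAW,3),
      "F hx,hy,z",h(np.array(o["ft_force"])),"T",h(np.array(o["ft_torque"])*10)/10,"grip",round(o["grip_width"]*1e3,1))
E
python3 - <<'E'
from h import *
where(); tipgoal(0,76,175,.14,8)
E
```

```text
clk 6.8 origin xyz mm [-158.6  337.2  205.4] tilt 0.002 dyaw -0.061 F hx,hy,z [ 0.4  0.2 -1.5] T [-0.02 -0.02  0.04] grip 24.7
clock 6.8 world d [ 107.1 -376.4  -16.9] turn [-0.007 -0.138 -0.061]
[-43.0, 23.0, 2.0] [-0.001, -0.017, -0.008]
[-44.0, 22.0, 3.0] [-0.001, -0.017, -0.008]
[-44.0, 22.0, 4.0] [-0.001, -0.017, -0.008]
[-44.0, 22.0, 4.0] [-0.001, -0.017, -0.008]
[-44.0, 21.0, 5.0] [-0.001, -0.017, -0.008]
[-44.0, 21.0, 6.0] [-0.001, -0.017, -0.008]
[-44.0, 21.0, 7.0] [-0.001, -0.017, -0.008]
[-44.0, 20.0, 8.0] [-0.001, -0.017, -0.008]
```

```bash
python3 -m creep '[[[-43,23,2],[-0.001,-0.017,-0.008]],[[-44,22,3],[-0.001,-0.017,-0.008]],[[-44,22,4],[-0.001,-0.017,-0.008]],[[-44,22,4],[-0.001,-0.017,-0.008]],[[-44,21,5],[-0.001,-0.017,-0.008]],[[-44,21,6],[-0.001,-0.017,-0.008]],[[-44,21,7],[-0.001,-0.017,-0.008]],[[-44,20,8],[-0.001,-0.017,-0.008]],[[0,0,0],[0,0,0]],[[0,0,0],[0,0,0]]]'
python3 - <<'E'
from h import *
where(); tipgoal(0,76,133,.14,2)
p,W=cam("wrist"); cv2.imwrite("pics/w4.png",p["image"])
E
```

```text
clock: 8.05
eef_pos: [0.5231, -0.1974, 0.1769]
tool_rot: [0.752, 0.656, -0.051, 0.044]
ft_force: [-1.0, 0.1, -2.1]
grip_width: 0.0246
grasp_force: 59.4
clk 8.05 origin xyz mm [  1.6 -18.8 187.6] tilt 0.134 dyaw 0.003 F hx,hy,z [-1.  -0.1 -2.1] T [ 0.19  0.05 -0.  ] grip 24.6
clock 8.05 world d [ -1.6  -0.1 -41.2] turn [ 0.    -0.005  0.003]
[3.0, -1.0, 20.0] [0.0, -0.003, 0.001]
[3.0, -1.0, 20.0] [0.0, -0.003, 0.001]
```

View pics/w4.png

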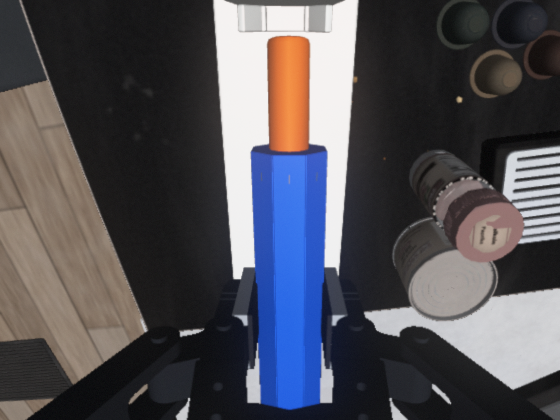

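The orange tip at (289,37) is in line with the left trough at about (285,18). I'll lower it and then feel for the left wall.

```bash
python3 -m creep '[[[3,-1,20],[0,-0.003,0]],[[3,-1,20],[0,-0.003,0]],[[0,0,0],[0,0,0]],[[7,0,-1],[0,0,0]],[[0,0,0],[0,0,0]]]'; python3 -c "
from h import *
where()"
python3 -m creep '[[[3,0,-0.4],[0,0,0]],[[2,0,-0.3],[0,0,0]],[[2,0,-0.3],[0,0,0]],[[0,0,0],[0,0,0]]]'; python3 -c "
from h import *
where()"
```

```text
clock: 8.72
eef_pos: [0.5244, -0.1895, 0.1395]
tool_rot: [0.751, 0.656, -0.052, 0.049]
ft_force: [-0.1, 0.4, -1.2]
grip_width: 0.0246
grasp_force: 59.4
clk 8.72 origin xyz mm [  1.8 -10.7 150.2] tilt 0.142 dyaw 0.004 F hx,hy,z [-0.2  0.4 -1.2] T [ 0.16  0.05 -0.05] grip 24.6
clock: 9.22
eef_pos: [0.5246, -0.184, 0.1386]
tool_rot: [0.752, 0.655, -0.053, 0.049]
ft_force: [0.3, -4.3, -0.6]
grip_width: 0.0248
grasp_force: 59.4
clk 9.22 origin xyz mm [  1.2  -5.2 149.3] tilt 0.143 dyaw 0.002 F hx,hy,z [ 0.9 -4.2 -0.6] T [-0.66 -0.06 -0.03] grip 24.8
```

```bash
python3 -m creep '[[[4,0,-0.6],[0,0,0]],[[4,0,-0.6],[0,0,0]],[[4,0,-0.6],[0,0,0]],[[4,0,-0.6],[0,0,0]],[[0,0,0],[0,0,0]]]'; python3 -c "
from h import *
where(); goal(0,11,133,0,4)"
```

```text
clock: 9.85
eef_pos: [0.5264, -0.1692, 0.1382]
tool_rot: [0.752, 0.655, -0.054, 0.049]
ft_force: [-1.9, -8.3, -3.3]
grip_width: 0.0245
grasp_force: 59.1
clk 9.85 origin xyz mm [  0.9   9.7 148.8] tilt 0.146 dyaw 0.001 F hx,hy,z [-0.8 -8.5 -3.3] T [-1.81 -0.26 -0.04] grip 24.5
clock 9.85 world d [ -0.6   3.  -16. ] turn [0.003 0.147 0.002]
[1.0, -0.0, 4.0] [0.001, 0.037, 0.0]
[1.0, -0.0, 4.0] [0.001, 0.037, 0.0]
[1.0, -0.0, 4.0] [0.001, 0.037, 0.0]
[1.0, -0.0, 4.0] [0.001, 0.037, 0.0]
```

```bash
python3 -m creep '[[[1,0,4],[0,0.037,0]],[[1,0,4],[0,0.037,0]],[[1,0,4],[0,0.037,0]],[[1,0,4],[0,0.037,0]],[[0,0,0],[0,0,0]]]'
python3 - <<'E'
from h import *
np.set_printoptions(precision=4,suppress=True)
where(); goal(0,11.3,120,0,4)
o=bot.get_obs();T=R.from_quat(o["tool_rot"])
p,W=cam("wrist"); cv2.imwrite("pics/w5.png",p["image"])
for pt in [(289,165),(289,200),(289,250),(289,300),(289,340)]: print(T.inv().apply(atdepth(p,W,pt)-o["eef_pos"]))
for n in ["scene","top"]:
    p,W=cam(n)
    for q in ["fixed_tip","spindle","spring_tip"]:
        for r in vision.place_of(p,q)[:1]:
            a=atz(p,W,r["position"],.133);d=a[:2]-C
            print(n,q,round(r["score"],2),np.round(r["position"],1),d@hx,d@hy)
E
```

```text
clock: 10.48
eef_pos: [0.5271, -0.1674, 0.1229]
tool_rot: [0.755, 0.656, 0.002, 0.001]
ft_force: [-2.7, -7.5, 3.3]
grip_width: 0.0244
grasp_force: 60.3
clk 10.47 origin xyz mm [  1.3  10.  133.7] tilt -0.002 dyaw 0.001 F hx,hy,z [-1.6 -7.8  3.3] T [-1.45  0.28  0.1 ] grip 24.4
clock 10.47 world d [ -1.2   1.4 -13.7] turn [ 0.005 -0.002  0.001]
[0.0, -0.0, 3.0] [0.001, -0.001, 0.0]
[0.0, -0.0, 3.0] [0.001, -0.001, 0.0]
[0.0, -0.0, 3.0] [0.001, -0.001, 0.0]
[0.0, -0.0, 3.0] [0.001, -0.001, 0.0]
[ 0.0566  0.0011 -0.0245]
[ 0.0451  0.0011 -0.0247]
[ 0.0269  0.0011 -0.0239]
[ 0.0071  0.0011 -0.024 ]
[-0.0111  0.0011 -0.0231]
scene fixed_tip 0.49 [308.5 153.1] -0.0016107613269878923 -0.05634441514689344
scene spindle 0.59 [295.2 160.8] 0.00877115615650216 0.014458792832122145
scene spring_tip 0.53 [269.2 178.8] 0.018013199302865275 0.1572285465289101
top spindle 0.74 [370.5 198.8] -0.0017286896466794646 0.013288478065655099
top spring_tip 0.47 [342.7 196.7] -0.007305856657846078 0.08920556668243916
```

View pics/w5.png

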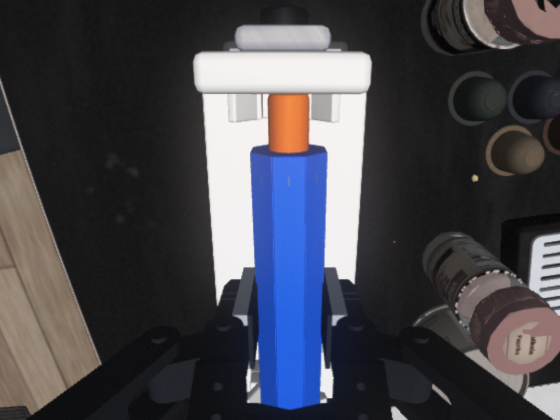

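The orange pin at (289,120) is pressed on the left wall and the bar is level. It sits about 1.5 mm off the cup's centre line at (283,72). I'll correct that, squeeze slightly more and slide down.

```bash
python3 -m creep '[[[1.5,-1,2],[0,0,0]],[[0.5,-0.5,4],[0,0,0]],[[0,0,4],[0,0,0]],[[0,0,4],[0,0,0]],[[0,0,0],[0,0,0]]]'; python3 -c "
from h import *
where()"
python3 -m creep '[[[0,0,3],[0,0,0]],[[0,0,3],[0,0,0]],[[0,0,0],[0,0,0]]]'; python3 -c "
from h import *
where()"
```

```text
clock: 11.55
eef_pos: [0.527, -0.1651, 0.1095]
tool_rot: [0.754, 0.656, 0.003, 0.002]
ft_force: [-0.6, -9.4, 3.4]
grip_width: 0.0246
grasp_force: 60.2
clk 11.55 origin xyz mm [  1.   12.3 120.3] tilt -0.001 dyaw 0.001 F hx,hy,z [ 0.7 -9.4  3.4] T [-1.62 -0.05 -0.02] grip 24.6
clock: 11.92
eef_pos: [0.5271, -0.165, 0.1036]
tool_rot: [0.754, 0.656, 0.003, 0.002]
ft_force: [-1.5, -10.1, 2.6]
grip_width: 0.0247
grasp_force: 60.3
clk 11.93 origin xyz mm [  1.   12.4 114.4] tilt -0.001 dyaw 0.001 F hx,hy,z [ -0.1 -10.2   2.6] T [-1.62 -0.05 -0.02] grip 24.7
```

```bash
python3 -m creep '[[[0,0,3],[0,0,0]],[[0,0,3],[0,0,0]],[[0,0,0],[0,0,0]]]'; python3 -c "
from h import *
where()"
python3 -m creep '[[[0,0,2],[0,0,0]],[[0,0,2],[0,0,0]],[[0,0,0],[0,0,0]]]'; python3 -c "
from h import *
where()"
```

```text
clock: 12.3
eef_pos: [0.5272, -0.165, 0.0976]
tool_rot: [0.754, 0.656, 0.003, 0.002]
ft_force: [-1.0, -9.9, 3.2]
grip_width: 0.0247
grasp_force: 60.3
clk 12.3 origin xyz mm [  1.1  12.4 108.4] tilt -0.001 dyaw 0.001 F hx,hy,z [  0.4 -10.    3.2] T [-1.57  0.02 -0.04] grip 24.7
clock: 12.68
eef_pos: [0.5272, -0.165, 0.0937]
tool_rot: [0.754, 0.656, 0.003, 0.002]
ft_force: [-0.8, -9.0, 3.1]
grip_width: 0.025
grasp_force: 60.3
clk 12.68 origin xyz mm [  1.1  12.4 104.5] tilt -0.001 dyaw 0.001 F hx,hy,z [ 0.4 -9.   3.1] T [-1.54  0.   -0.06] grip 25.0
```

```bash
python3 -m creep '[[[0,0,1.5],[0,0,0]],[[0,0,1.5],[0,0,0]],[[0,0,0],[0,0,0]]]'; python3 -c "
from h import *
where()"
python3 -m creep '[[[0,0,1],[0,0,0]],[[0,0,1],[0,0,0]],[[0,0,0],[0,0,0]]]'; python3 -c "
from h import *
where()"
```

```text
clock: 13.05
eef_pos: [0.5271, -0.165, 0.0907]
tool_rot: [0.754, 0.656, 0.003, 0.002]
ft_force: [-0.7, -9.2, 3.5]
grip_width: 0.0248
grasp_force: 60.3
clk 13.05 origin xyz mm [  1.   12.4 101.5] tilt -0.001 dyaw 0.001 F hx,hy,z [ 0.6 -9.3  3.5] T [-1.59 -0.06 -0.09] grip 24.8
clock: 13.42
eef_pos: [0.5271, -0.165, 0.0888]
tool_rot: [0.754, 0.656, 0.003, 0.002]
ft_force: [-1.7, -8.8, 4.5]
grip_width: 0.0245
grasp_force: 60.4
clk 13.43 origin xyz mm [ 1.  12.4 99.6] tilt -0.001 dyaw 0.001 F hx,hy,z [-0.5 -8.9  4.5] T [-1.63  0.05 -0.09] grip 24.5
```

```bash
python3 -m creep '[[[0,0,1],[0,0,0]],[[0,0,0],[0,0,0]]]'; python3 -c "
from h import *
where()"
python3 -m creep '[[[0,0,1],[0,0,0]],[[0,0,0],[0,0,0]]]'; python3 -c "
from h import *
where()"
```

```text
clock: 13.68
eef_pos: [0.5271, -0.165, 0.0881]
tool_rot: [0.754, 0.656, 0.003, 0.002]
ft_force: [-1.5, -8.2, 5.7]
grip_width: 0.0242
grasp_force: 60.6
clk 13.68 origin xyz mm [ 1.  12.4 98.9] tilt -0.001 dyaw 0.001 F hx,hy,z [-0.4 -8.3  5.7] T [-1.71  0.19 -0.09] grip 24.2
clock: 13.92
eef_pos: [0.5272, -0.1649, 0.0875]
tool_rot: [0.754, 0.656, 0.003, 0.003]
ft_force: [-2.9, -6.8, 7.4]
grip_width: 0.0245
grasp_force: 60.8
clk 13.93 origin xyz mm [ 1.1 12.5 98.3] tilt -0.001 dyaw 0.001 F hx,hy,z [-1.9 -7.2  7.4] T [-1.72  0.37 -0.12] grip 24.5
```

The floor is felt at an axis height of about 98 mm, which matches the estimate. Now I slide towards the right, under the hood.

```bash
python3 -m creep '[[[-3,0,0],[0,0,0]],[[-3,0,0],[0,0,0]],[[-2,0,0],[0,0,0]],[[0,0,0],[0,0,0]]]'; python3 -c "
from h import *
where()"
python3 -m creep '[[[-2,0,0],[0,0,0]],[[-2,0,0],[0,0,0]],[[0,0,0],[0,0,0]]]'; python3 -c "
from h import *
where()"
```

```text
clock: 14.42
eef_pos: [0.5263, -0.1713, 0.0875]
tool_rot: [0.754, 0.657, 0.004, 0.002]
ft_force: [-2.3, -2.8, 8.7]
grip_width: 0.0245
grasp_force: 60.9
clk 14.43 origin xyz mm [ 1.1  6.  98.3] tilt -0.004 dyaw 0.002 F hx,hy,z [-1.9 -3.1  8.7] T [-0.85  0.33 -0.18] grip 24.5
clock: 14.8
eef_pos: [0.5258, -0.1747, 0.0874]
tool_rot: [0.754, 0.657, 0.004, 0.001]
ft_force: [-2.7, -1.8, 7.7]
grip_width: 0.0244
grasp_force: 60.9
clk 14.8 origin xyz mm [ 1.1  2.6 98.2] tilt -0.005 dyaw 0.003 F hx,hy,z [-2.5 -2.2  7.7] T [-0.64  0.31 -0.21] grip 24.4
```

```bash
python3 -m creep '[[[-2,0,-0.5],[0,0,0]],[[-1,0,0],[0,0,0]],[[0,0,0],[0,0,0]]]'; python3 -c "
from h import *
where()"
python3 -m creep '[[[-1,0,0],[0,0,0]],[[-1,0,0],[0,0,0]],[[0,0,0],[0,0,0]]]'
python3 - <<'E'
from h import *
where()
p,W=cam("wrist"); cv2.imwrite("pics/w6.png",p["image"])
E
```

```text
clock: 15.18
eef_pos: [0.5254, -0.1775, 0.0875]
tool_rot: [0.754, 0.657, 0.004, 0.001]
ft_force: [-0.3, -1.6, 7.0]
grip_width: 0.0248
grasp_force: 60.5
clk 15.18 origin xyz mm [ 1.  -0.3 98.3] tilt -0.005 dyaw 0.003 F hx,hy,z [-0.1 -1.6  7. ] T [-0.52  0.15 -0.22] grip 24.8
clock: 15.55
eef_pos: [0.5252, -0.1785, 0.0875]
tool_rot: [0.754, 0.657, 0.005, 0.0]
ft_force: [-1.0, 1.2, 7.2]
grip_width: 0.0245
grasp_force: 60.6
clk 15.55 origin xyz mm [ 1.1 -1.3 98.3] tilt -0.007 dyaw 0.003 F hx,hy,z [-1.1  1.1  7.2] T [-0.08  0.15 -0.28] grip 24.5
```

View pics/w6.png

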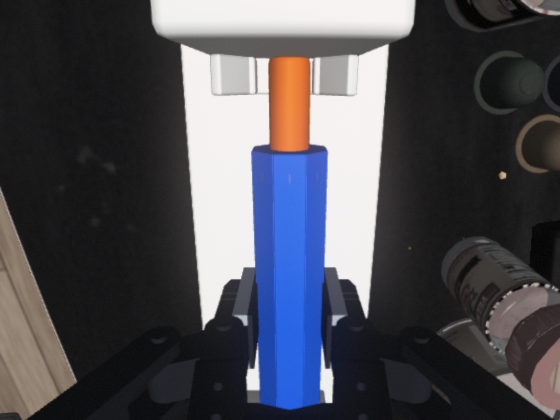

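The orange pin sits in the left trough at (289,100), and the hy force has reversed, so the grey tip is on the right wall. I'll ease off and release.

```bash
python3 -m creep '[[[0,0,-0.5],[0,0,0]],[[0,0,0],[0,0,0]]]'; python3 -c "
from h import *
where()"
python3 -m creep '[[[0,0,0],[0,0,0]],[[0,0,0],[0,0,0]],[[0,0,0],[0,0,0]],[[0,0,0],[0,0,0]]]' 50; python3 -c "
from h import *
where()"
```

```text
clock: 15.85
eef_pos: [0.5252, -0.1785, 0.0875]
tool_rot: [0.754, 0.657, 0.005, 0.0]
ft_force: [0.7, 1.1, 6.7]
grip_width: 0.0252
grasp_force: 60.6
clk 15.85 origin xyz mm [ 1.  -1.3 98.3] tilt -0.007 dyaw 0.004 F hx,hy,z [0.6 1.2 6.7] T [ 0.07 -0.04 -0.3 ] grip 25.2
clock: 16.35
eef_pos: [0.5235, -0.179, 0.0857]
tool_rot: [0.754, 0.657, 0.003, -0.001]
ft_force: [0.4, 0.0, -0.3]
grip_width: 0.0503
grasp_force: 0.0
clk 16.35 origin xyz mm [-0.6 -2.1 96.5] tilt -0.006 dyaw 0.003 F hx,hy,z [ 0.4  0.1 -0.3] T [-0.02  0.01 -0.02] grip 50.3
```

Released with zero force. Next I lift straight up and check.

```bash
python3 -m creep '[[[0,0,-8],[0,0,0]],[[0,0,-20],[0,0,0]],[[0,0,-40],[0,0,0]],[[0,0,-50],[0,0,0]],[[0,0,-50],[0,0,0]],[[0,0,-20],[0,0,0]],[[0,0,0],[0,0,0]]]'
python3 - <<'E'
from h import *
np.set_printoptions(precision=4,suppress=True)
p,W=cam("wrist"); cv2.imwrite("pics/w7.png",p["image"])
for q in ["spindle","spring_tip","fixed_tip"]:
    for r in vision.place_of(p,q)[:1]:
        d=atz(p,W,r["position"],.098)[:2]-C
        print(q,round(r["score"],2),np.round(r["position"],1),d@hx,d@hy)
hsv=cv2.cvtColor(p["image"],cv2.COLOR_BGR2HSV)
m=cv2.inRange(hsv,(105,120,60),(130,255,255));v,u=np.where(m>0)
for row in np.linspace(v.min()+6,v.max()-6,5).astype(int):
    c=u[v==row].mean();a=atdepth(p,W,(c,row));d=a[:2]-C;print(row,c,d@hx,d@hy,a[2])
E
```

```text
clock: 17.23
eef_pos: [0.524, -0.1805, 0.2766]
tool_rot: [0.754, 0.657, 0.005, 0.002]
ft_force: [-0.7, 0.3, -0.7]
grip_width: 0.0499
grasp_force: 0.0
spindle 0.7 [292.5 177.4] 0.005335146203032151 -0.00042390473363848683
spring_tip 0.56 [286.5  64.7] 1.2135656991273332e-05 0.0922742740068364
fixed_tip 0.65 [288.4 271.1] 0.001984881264615407 -0.09153733883621544
115 288.5 0.0016139231912446204 0.05377460931377925 0.11150171384368934
146 288.5 0.001682603905952024 0.02897851998141947 0.11084227092367721
178 288.0 0.0013286551964374913 0.002336818186005086 0.11146339530100391
210 288.5 0.0018183929604526346 -0.025895151548750973 0.1113195538469221
242 288.5 0.0018930508809173038 -0.055739082482783656 0.11132618590473597
```

View pics/w7.png

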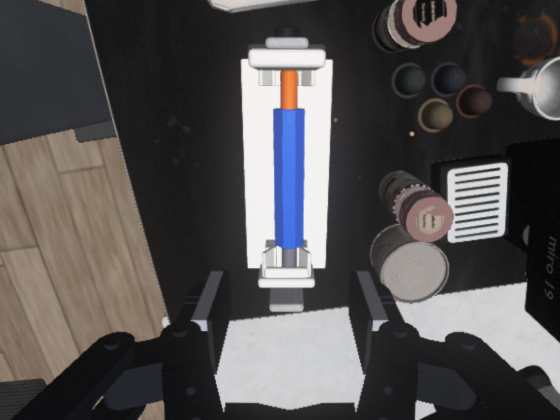

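The spindle lies level in both cups, with the orange pin at (289,88) against the left wall and the grey pin at (290,260) going under the hood. The axis is 98 mm up and the origin near y = -1 to -2 mm. The bystanders have not moved.

```bash
python3 -c "
from h import *
print(workorder.job_done())"
```

```text
the job is handed in; nothing more can be done
None
```

The spindle is back in the holder, level at about 98 mm and clamped between both cups (orange pin in the left cup, grey pin under the right hood). The gripper was clear of it when I handed the job in at about 17.5 s; the hand-in returned no verdict.

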